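# Work a template off its upturned wire peg and stand it in the job block

## Robot

A 6-joint arm with a two-finger parallel gripper is mounted at the origin on a cart in front of the work surface, level with it; the furniture and walls round the work are solid. World frame = base frame: x ahead of the robot, y to its left, z up, the work surface at z = 0. Lengths are in m, angles in rad, forces in N, time in s.
With the tool pointing down it reaches from about 0.375 to 0.975 m from the base axis. Payload 3.8 kg.
Tool frame: the origin (TCP) lies midway between the tips of the shut fingers; the grasp point (between the pads) lies 19 mm behind it; z points along the fingers, y is the line along which they close (so a half turn about z gives the same grasp; the last joint's range is limited). The gripper opens to 85 mm and grips with 20 to 120 N. Pads are 22 mm wide; open, the fingers measure 114 mm over their backs; the gripper's body (76 mm by 85 mm) begins 54 mm behind the grasp point. The pads swing forward as they close: fully open they stand 13 mm farther back than shut.
Start: joints at [-1.233, 0.264, 1.604, -0, 1.274, -0.037], TCP at [0.247, -0.628, 0.231] pointing down, gripper open.
Joint ranges: [-2.63, 2.63], [-0.94, 2.18], [0.31, 2.57], [-1.31, 4.45], [0, 2.66], [-2.55, 2.55]. Speed limits (rad/s): [2.57, 2.57, 3.14, 3.14, 3.14, 3.14].

## Interface

Orientations are given as a rotation vector (axis times angle).
In Python, from workcell import bot gives the robot as it stands.
- The arm moves only by the tool servo_tool, never from a script. Its argument "series" is a list of rows, each a list of 7 numbers: the shift along the world's x, y, z in units of 0.15 m (1.0 is 0.15 m), then the turn, a rotation vector about the world's x, y, z in units of 180 degrees (1.0 is 180 degrees), then the closure, from 0 (fully open) to 1 (shut). A call has 1 to 20 rows; each row is the pose to reach, as a shift and turn from the pose commanded when the call began, turning the shorter way round; what a row does not reach only later rows make up. A row lasts 1/10 s, in which the tool goes at most 50 mm and 8.59 degrees, less where a joint would pass 70% of its speed; a pose out of reach is approached as far as the arm can. A call with a number of a shift or a turn outside -1 to 1 is refused whole. A call with a gripper value outside its range is refused whole. The fingers move at their own pace and stop on an object; "newtons" is the grip in N (left out, the last holds). Time passes only in rows, so rows that repeat a pose let the fingers close. It gives the time, the measured TCP pose, the force, the opening and the grip force at its end, in the units of the state.
- bot.read_state(): the state, without advancing time (a new reading comes with each control period).
- bot.read_camera(name): name is "side" or "top"; returns the picture (384x512x3 uint8, red, green, blue); there is no depth.
- bot.camera_info(name): a dict with "vertical_fov" (degrees; the focal length in pixels is half the picture's height over the tangent of half this angle, whatever the lens; pixels are square), "cx", "cy" (the principal point, pixels), "dist" ([k1, k2, p1, p2, k3] as OpenCV has them; the pictures are not rectified), "R" (3x3) and "t" (3): a world point X has camera coordinates R X + t. Camera axes: x right, y down, z forward; pixel columns grow to the right and rows downward; lengths in m; the calibration is good to about 2 mm. A picture is of the moment at which its call begins. camera_info takes no time and is no camera call.
- bot.finish_job(): hands the job in; it is judged then, once.
Trained networks look in the newest picture that a camera, given by its name, has taken for a name from the list of things; names that differ only in an ending like _2 or _b are one class to them, and where a whole thing is asked for, a point or a joint stands for the part that bears it (a point fixed in the world has none). Each returns a list of dicts, best first, with "score" (0 to 1); they miss things now and then, are a little off and sometimes report something else, mostly with a low value. They report only what shows in the picture. A call takes as long as a camera call. They do not tell look-alikes from the thing itself.
- bot.recognise(target, camera): "box" ([left, top, right, bottom] as shares, 0 to 1, of the picture: columns of its width, rows of its height, round what is visible of it).
- bot.trace(target, camera): "mask" (384x512 bool, what is visible of it) and "box" ([left, top, right, bottom] as shares, 0 to 1, of the picture: columns of its width, rows of its height, round what is visible of it).
- bot.mark_of(target, camera): "at" ([row, column] as shares, 0 to 1, of the picture: columns of its width, rows of its height: a listed point, or the origin of a listed thing).
The state is a dict: "time": time; "q": joint angles; "joint_vel": joint speeds; "joint_torque": joint torques, N m; "tool_pos": TCP position; "tcp_rot": TCP orientation; "wrist_force": force on the tool from outside, world axes, zero at the start; "torque": the same for the moment, N m; "width": opening from 0.0 (shut) to 1.0 (fully open); "grip_force": force on a finger pad.
Only numpy, scipy, OpenCV 4.12 (cv2) and the standard library are available. Lean on these libraries where they do the work, as an engineer would, in place of code of your own. Each camera call takes 0.05 s, during which the arm holds its last target. There are 200 camera calls.

## Task

Set out the strap-end template with the clipped corners for the next job: take it off its peg on the bench rack, lifting its slotted end so that the hang slot clears the upturned tip as you slide it off, and lower it gently, clipped end down, until it stands fully home in the free slot of the wooden block, then let go. The wire pegs have been bent a little out of line by use and are easily bent more, so ease the template along by feel instead of forcing it, and leave the other two templates where they are.

Things in the scene. Friction and masses are not known exactly. Their poses are not given: they have to be found in the camera images.
- template_clipped: The template to take: aluminium plate 8 mm thick, 40 wide, 150 long, about 0.16 kg, lower corners cut off at 45 degrees (flat 16 mm end). Origin: centre of its hang slot, a through hole 13 mm wide (y), 21 tall (z -10.5 to +10.5). Own x through the thickness, y across, z up when it hangs. Lowest point at z = -109.5 mm. Hangs on either peg, slot top on the wire, 46 to 54 mm out from the board.
- clipped_top (a point): Middle of the clipped template's top edge, 40.5 mm above the slot's centre along its z; axes as the template's. The 30 mm of plate between here and the slot is solid: the place to grip, fingers in front and behind.
- template_round: A like template with a half-round lower end (same sizes, origin and axes), hung on the other peg. Stays there.
- template_square: A like template with a square lower end (same sizes, origin and axes), already standing home in the block's farther slot. Stays there.
- rack: Fixed bench rack: upright plywood board 240 mm wide, 205 high, 15 thick, foot behind it. Origin: at table height, middle of the board's front face. Own +x goes into the board, its two pegs point along -x; y along the board, z up.
- peg_left_root (a point): Where the left peg (rack's +y side) leaves the board, on the wire's axis, 165 mm above the table; axes as the rack's. Pegs are round wire 5 mm thick, 150 mm long along -x, then turned up square; the tip reaches 14.5 mm above the wire's axis (17 mm from wire's underside to tip's top: the 21 mm slot passes with about 3 mm to spare).
- peg_right_root (a point): The same point of the right peg (rack's -y side). On both pegs the first 62 mm are level; beyond, the wire with its tip has been bent up or down by 4 to 9 degrees, differently on each peg and not measured. The wire is springy, about 2.5 N per mm at the tip and stiffer nearer the board.
- block: Fixed hardwood block 130 x 76 x 45 mm with two slots across its top, 64 mm apart between centres. Origin: centre of its underside. Own x runs along the 130 mm, from the free slot to the taken one; the slots run along y.
- free_slot (a point): Centre of the free slot's mouth, in the block's top, 45 mm above the table; axes as the block's. Slot 11 mm wide (x), 46 long (y), 32 deep, mouth chamfered 1.5 mm. A template fully home has its hang slot's centre 77.5 mm above this point.
Not all that is in view belongs to the job. Leave any purple or turquoise look-alike of the template_clipped alone.

How it is judged:
By the outcome, as a careful person would: the job done as asked, in the order asked, and still so for the second after the job is handed in, with the robot touching nothing.
It also fails if it takes over 64 s, if anything falls off the work surface, if the arm or the gripper's body presses on something with over 40 N, if the wrist force passes 120 N, or if a joint passes its speed limit or range.

## Working session

There is one attempt and no reset: what is moved stays moved. The work goes in short steps, Python scripts to look and compute and a tool call to move; the robot and the scene stay as the last step left them, time stands still between calls to the robot, and variables do not carry over. Pictures are saved under pics/ and viewed, at most 10 in all, crops included, and the job is handed in when it is done.

Besides the shell and the picture viewer there is one more tool, called after "Request:" as name(argument=value, ...), one argument or row to a line, values as JSON. servo_tool: Moves the arm, as the interface text tells. Shifts and turns lie within -1 to 1; 1 stands for 0.15 m of shift or 180 degrees of turn. Its arguments: {"type":"object","properties":{"series":{"type":"array","items":{"type":"array","items":{"type":"number"}}},"newtons":{"type":"number"}},"required":["series"]}

```bash
mkdir -p pics; cat > h.py <<'E'
import numpy as np,cv2
from workcell import bot
def cam(n):
    i=bot.camera_info(n);f=192/np.tan(np.radians(i["vertical_fov"])/2)
    return np.array([[f,0,i["cx"]],[0,f,i["cy"]],[0,0,1]]),np.array(i["dist"],float),np.array(i["R"]),np.array(i["t"])
def ray(n,rc):
    K,d,R,t=cam(n);p=cv2.undistortPoints(np.array([[[rc[1],rc[0]]]],float),K,d)[0,0]
    return -R.T@t,R.T@np.array([p[0],p[1],1])
def atz(n,rc,z):
    o,v=ray(n,rc);return o+v*(z-o[2])/v[2]
def tri(a,b):
    o1,v1=ray("side",a);o2,v2=ray("top",b);s=np.linalg.lstsq(np.c_[v1,-v2],o2-o1,rcond=None)[0]
    p,q=o1+s[0]*v1,o2+s[1]*v2;return (p+q)/2,np.linalg.norm(p-q)
def proj(n,P):
    K,d,R,t=cam(n);p=cv2.projectPoints(np.array(P,float).reshape(-1,3),cv2.Rodrigues(R)[0],t,K,d)[0][:,0];return p[:,::-1]
E
python3 - <<'E'
from h import *
for n in("side","top"):
    im=bot.read_camera(n);cv2.imwrite(f"pics/{n}0.png",im[...,::-1])
    o,_=ray(n,(192,256));print(n,o.round(3),np.array(bot.camera_info(n)["R"]).round(2).tolist(),bot.camera_info(n)["vertical_fov"])
S=np.array([384,512])
for k in["template_clipped","clipped_top","template_round","template_square","rack","peg_left_root","peg_right_root","block","free_slot"]:
    r={n:[(np.array(e["at"])*S,e["score"]) for e in bot.mark_of(k,n)] for n in("side","top")}
    print(k,{n:[(a.round(1).tolist(),round(s,2)) for a,s in v] for n,v in r.items()})
    if r["side"] and r["top"]:
        p,e=tri(r["side"][0][0],r["top"][0][0]);print("   ",p.round(4),round(e,4))
print(bot.read_state())
E
```

```text
side [ 0.343 -0.653  0.54 ] [[0.94, -0.33, -0.02], [-0.17, -0.43, -0.89], [0.28, 0.84, -0.46]] 55.73917694849264
top [0.389 0.037 1.103] [[0.15, -0.99, 0.0], [-0.97, -0.15, -0.21], [0.21, 0.03, -0.98]] 46.95245441235235
template_clipped {'side': [([177.4, 282.0], 0.93), ([159.5, 271.1], 0.58), ([159.7, 297.6], 0.48)], 'top': [([179.3, 256.9], 0.67), ([147.9, 169.2], 0.63), ([104.2, 172.9], 0.57)]}
    [0.6299 0.0639 0.1684] 0.0096
clipped_top {'side': [([164.2, 279.2], 0.63), ([146.9, 296.9], 0.5)], 'top': [([138.3, 165.7], 0.86), ([104.3, 174.0], 0.78), ([174.5, 255.1], 0.55)]}
    [0.7166 0.3002 0.0927] 0.0094
template_round {'side': [], 'top': [([168.1, 209.1], 0.77)]}
template_square {'side': [([246.9, 260.0], 0.64)], 'top': [([245.8, 331.0], 0.65)]}
    [ 0.5133 -0.1196  0.1258] 0.0052
rack {'side': [([219.5, 289.3], 0.86), ([288.0, 228.5], 0.23)], 'top': [([169.6, 238.5], 0.8)]}
    [0.6818 0.1209 0.0084] 0.0035
peg_left_root {'side': [([159.6, 285.5], 0.75)], 'top': [([138.8, 217.0], 0.76), ([175.0, 237.7], 0.61)]}
    [0.696  0.1693 0.1662] 0.0165
peg_right_root {'side': [], 
[... 232 characters left out ...]
22 -0.1162  0.0405] 0.0037
{'time': 1.0, 'q': array([-1.23286891e+00,  2.63881945e-01,  1.60398108e+00,  2.89605526e-05,
        1.27370418e+00, -3.68971390e-02]), 'joint_vel': array([ 0.00239999,  0.00099712,  0.00047734, -0.00041609,  0.00036093,
        0.00036031]), 'joint_torque': array([ 1.07248388e-04, -5.15080011e+01, -3.67739940e+01, -1.27603234e-04,
        8.78984756e-04,  2.44345011e-05]), 'tool_pos': array([ 0.24713407, -0.62813606,  0.23130213]), 'tcp_rot': array([3.08656415e+00, 5.85315473e-01, 4.89982052e-05]), 'wrist_force': array([-0.65955845, -0.70817031,  0.32126704]), 'torque': array([ 0.0871626 ,  0.01023031, -0.04374893]), 'grip_force': 0.0, 'width': 1.000322703650902}
```

View pics/side0.png

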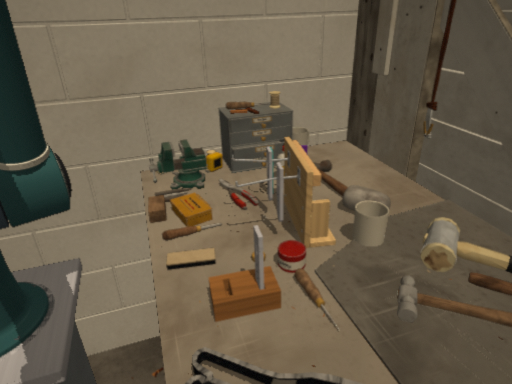

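View pics/top0.png

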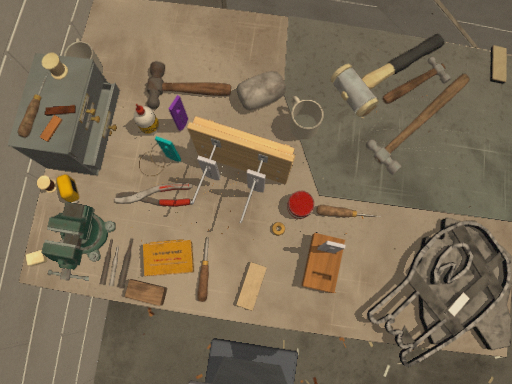

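The side view shows the rack (cols 230-330, rows 135-245) with two hanging templates, and the block with the square one at (258,258). The top view shows the pegs at cols ~205 and ~255. I'll zoom in to tell the templates apart.

```bash
python3 - <<'E'
from h import *
a=cv2.imread("pics/side0.png")[130:250,225:335];b=cv2.imread("pics/top0.png")[110:230,180:300]
cv2.imwrite("pics/c1.png",cv2.resize(a,None,fx=5,fy=5,interpolation=cv2.INTER_CUBIC))
cv2.imwrite("pics/c2.png",cv2.resize(b,None,fx=5,fy=5,interpolation=cv2.INTER_CUBIC))
E
```

```text
(no output)
```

View pics/c1.png

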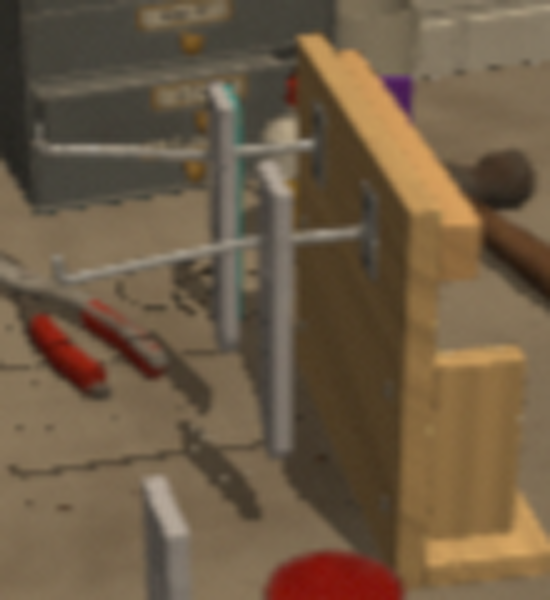

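View pics/c2.png

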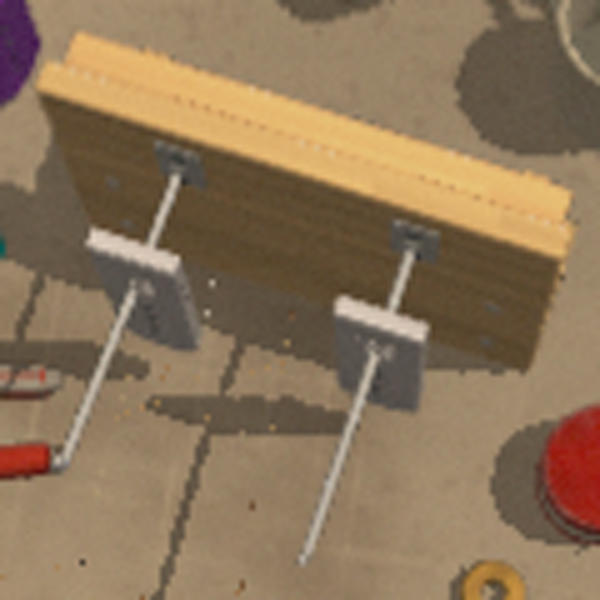

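```bash
python3 - <<'E'
from h import *
P={"Rroot":((176.4,298),(160,262.6)),"Lroot":((159.2,288.6),(144.4,216)),"Rtipbase":((185.6,237),(222,240.6)),"Ltipbase":((160,233),(202,192)),
"Ctop":((165.6,280),(172.8,256.4)),"Ltop":((147.8,269),(158.8,207))}
D={k:tri(*v) for k,v in P.items()}
for k,(p,e) in D.items():print(k,p.round(4),round(e,4))
d=D["Lroot"][0]-D["Rroot"][0];print("rack y dir yaw",np.degrees(np.arctan2(-d[0],d[1])),np.linalg.norm(d))
for k in"LR":
    v=D[k+"tipbase"][0]-D[k+"root"][0];print(k,np.linalg.norm(v),np.degrees(np.arctan2(v[1],v[0])),v)
a=cv2.imread("pics/side0.png");b=cv2.imread("pics/top0.png")
T=lambda im,r,c,h,w:cv2.resize(im[r:r+h,c:c+w],(400,300),interpolation=cv2.INTER_LANCZOS4)
cv2.imwrite("pics/z.png",np.vstack([np.hstack([T(b,155,195,30,40),T(b,168,240,30,40)]),np.hstack([T(a,180,255,30,40),T(b,170,170,45,60)])]))
for n in["side","top"]:
  for k in["template_clipped","template_round"]:
    print(n,k,[(np.round(np.array(e["box"])*[512,384,512,384]).tolist(),round(e["score"],2)) for e in bot.recognise(k,n)])
# block: masks
from h import atz
m=bot.trace("block","top")[0]["mask"];print("block top px",m.sum())
c=max(cv2.findContours(m.astype(np.uint8),0,2)[0],key=cv2.contourArea)
print(cv2.minAreaRect(c))
w=np.array([atz("top",(y,x),.045)[:2] for x,y in c[:,0]],np.float32);print(cv2.minAreaRect(w*1000))
E
```

```text
Rroot [0.6723 0.059  0.1666] 0.0029
Lroot [0.6933 0.167  0.1654] 0.0039
Rtipbase [0.5294 0.0859 0.1563] 0.0016
Ltipbase [0.5519 0.195  0.1753] 0.0013
Ctop [0.6313 0.0675 0.1984] 0.0002
Ltop [0.6444 0.1759 0.2022] 0.001
rack y dir yaw -11.004084475690192 0.11006886602960528
L 0.14453843796060584 168.79582971198852 [-0.14144791  0.02801814  0.00994144]
R 0.1458082566333033 169.34065938530668 [-0.14293569  0.02690294 -0.01027952]
side template_clipped [([275.0, 161.0, 283.0, 224.0], 0.89)]
side template_round [([269.0, 146.0, 271.0, 197.0], 0.81)]
top template_clipped [([170.0, 97.0, 191.0, 133.0], 0.88), ([155.0, 140.0, 182.0, 163.0], 0.73), ([249.0, 169.0, 267.0, 194.0], 0.71)]
top template_round [([197.0, 155.0, 219.0, 181.0], 0.71)]
block top px 1645
((323.0, 262.0), (33.73197555541992, 56.87368392944336), 11.309932708740234)
((479.99951171875, -117.6285400390625), (80.48063659667969, 135.2306671142578), 86.23517608642578)
```

View pics/z.png

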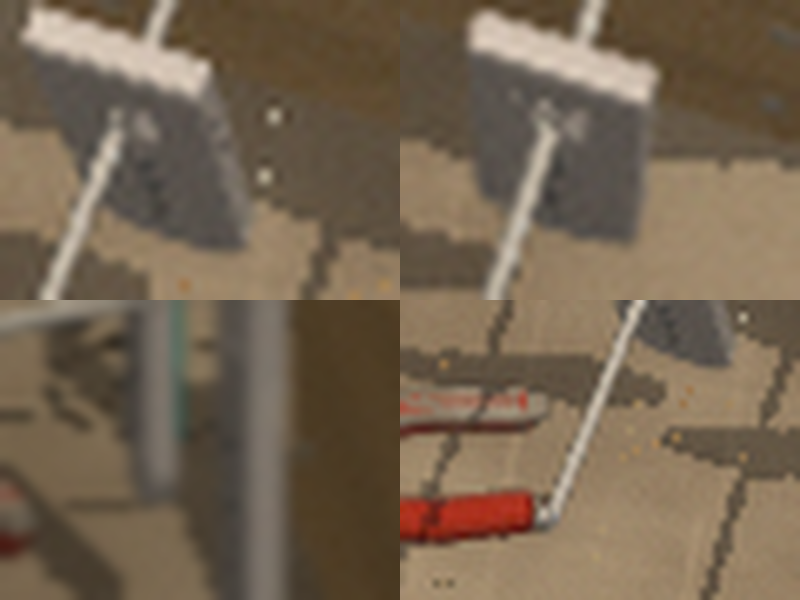

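Networks in both views agree: the near/right peg (top view col ~256, row ~173) holds the clipped template, and its wire bends about 7° down. I'll move above it with the fingers half closed.

Request:
servo_tool(
  series=[
    [0.51,0.93,0.1,0,0,0.064,0.5],
    [0.51,0.93,0.1,0,0,0.064,0.5],
    [0.51,0.93,0.1,0,0,0.064,0.5],
    [0.51,0.93,0.1,0,0,0.064,0.5],
  ],
  newtons=30,
)

```text
time: 1.65
tool_pos: [0.3257, -0.4849, 0.2471]
tcp_rot: [-3.01, -0.897, -0.003]
wrist_force: [0.3, -0.8, -0.4]
width: 0.5
grip_force: 0.0
```

Request:
servo_tool(
  series=[
    [0.51,0.93,0.1,0,0,0.064,0.5],
    [0.51,0.93,0.1,0,0,0.064,0.5],
    [0.51,0.93,0.1,0,0,0.064,0.5],
    [0.51,0.93,0.1,0,0,0.064,0.5],
  ],
)

```text
time: 2.05
tool_pos: [0.402, -0.3461, 0.2622]
tcp_rot: [2.905, 1.195, 0.003]
wrist_force: [0.3, -0.4, 0.4]
width: 0.5
grip_force: 0.0
```

Request:
servo_tool(
  series=[
    [0.51,0.93,0.1,0,0,0.064,0.5],
    [0.51,0.93,0.1,0,0,0.064,0.5],
    [0.51,0.93,0.1,0,0,0.064,0.5],
    [0.51,0.93,0.1,0,0,0.064,0.5],
  ],
)

```text
time: 2.45
tool_pos: [0.4787, -0.207, 0.2772]
tcp_rot: [2.77, 1.48, 0.003]
wrist_force: [0.3, -0.1, -0.2]
width: 0.499
grip_force: 0.0
```

Request:
servo_tool(
  series=[
    [0.51,0.93,0.1,0,0,0.064,0.5],
    [0.51,0.93,0.1,0,0,0.064,0.5],
    [0.51,0.93,0.1,0,0,0.064,0.5],
    [0.51,0.93,0.1,0,0,0.064,0.5],
  ],
)

```text
time: 2.85
tool_pos: [0.5554, -0.0677, 0.2918]
tcp_rot: [2.608, 1.75, 0.003]
wrist_force: [-0.4, -1.1, 0.4]
width: 0.501
grip_force: 0.0
```

Request:
servo_tool(
  series=[
    [0.5,0.9,0,0,0,0.064,0.5],
    [0.5,0.9,0,0,0,0.064,0.5],
    [0.5,0.9,0,0,0,0.064,0.5],
    [0.5,0.9,0,0,0,0.064,0.5],
    [0.5,0.9,0,0,0,0.064,0.5],
  ],
)

```text
time: 3.35
tool_pos: [0.6285, 0.0642, 0.2904]
tcp_rot: [2.421, 2.001, -0.003]
wrist_force: [0.9, -1.3, 0.3]
width: 0.499
grip_force: 0.0
```

Request:
servo_tool(
  series=[
    [0,0,-0.2,0,0,0,0.5],
    [0,0,-0.35,0,0,0,0.5],
    [0,0,-0.45,0,0,0,0.5],
    [0,0,-0.45,0,0,0,0.5],
  ],
)

```text
time: 3.75
tool_pos: [0.6259, 0.0626, 0.2207]
tcp_rot: [-2.423, -1.996, 0.008]
wrist_force: [-0.4, -0.6, -0.6]
width: 0.5
grip_force: 0.0
```

```bash
python3 - <<'E'
from h import *
b=bot.read_camera("side");t=bot.read_camera("top");s=bot.read_state();p=s["tool_pos"];print(p.round(4),s["tcp_rot"].round(3),s["wrist_force"])
print(proj("side",p).round(1),proj("top",p).round(1))
cv2.imwrite("pics/g.png",np.hstack([cv2.resize(b[120:230,230:330],(400,440),interpolation=2),cv2.resize(t[100:210,205:305],(400,440),interpolation=2)])[...,::-1])
E
```

```text
[0.6281 0.0635 0.2242] [ 2.424  1.998 -0.   ] [0.12124145 0.09021275 0.34711542]
[[156.1 279.4]] [[171.3 258.1]]
```

View pics/g.png

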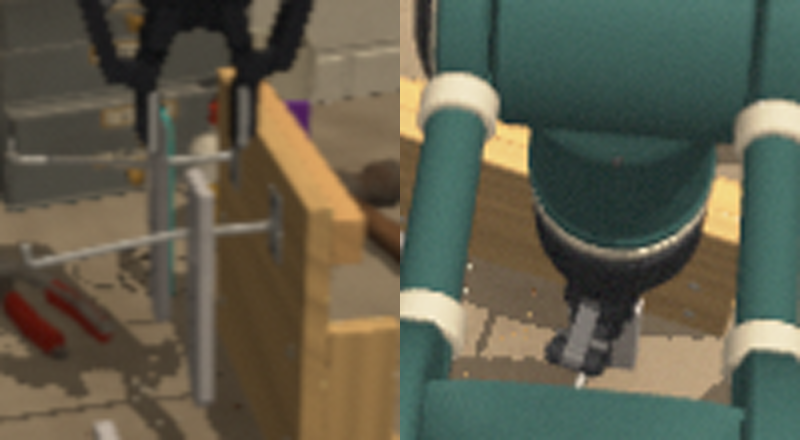

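The side view has the fingers straddling the plate's top edge (crop (200,172)), and the back finger is clear of the board. I'll descend and close.

Request:
servo_tool(
  series=[
    [0.02,0.027,-0.15,0,0,0,0.5],
    [0.02,0.027,-0.28,0,0,0,0.5],
    [0.02,0.027,-0.34,0,0,0,0.5],
    [0.02,0.027,-0.34,0,0,0,0.5],
    [0.02,0.027,-0.34,0,0,0,0.5],
  ],
)

```text
time: 4.35
tool_pos: [0.6319, 0.0688, 0.1742]
tcp_rot: [2.422, 1.999, 0.002]
wrist_force: [1.1, 0.3, -0.1]
width: 0.496
grip_force: 0.0
```

Request:
servo_tool(
  series=[
    [0,0,0,0,0,0,0.7],
    [0,0,0,0,0,0,0.8],
    [0,0,0,0,0,0,0.9],
    [0,0,0,0,0,0,1],
    [0,0,0,0,0,0,1],
    [0,0,0,0,0,0,1],
    [0,0,0,0,0,0,1],
    [0,0,0,0,0,0,1],
  ],
  newtons=40,
)

```text
time: 5.15
tool_pos: [0.6314, 0.069, 0.1734]
tcp_rot: [2.422, 2.0, 0.001]
wrist_force: [-0.2, 0.0, 5.8]
width: 0.083
grip_force: 43.3
```

Request:
servo_tool(
  series=[
    [0,0,0.02,0,0,0,1],
    [0,0,0.04,0,0,0,1],
    [0,0,0.06,0,0,0,1],
    [0,0,0.06,0,0,0,1],
    [0,0,0.06,0,0,0,1],
  ],
)

```text
time: 5.65
tool_pos: [0.631, 0.0689, 0.1815]
tcp_rot: [-2.423, -2.0, 0.0]
wrist_force: [0.6, 0.1, -1.4]
width: 0.089
grip_force: 42.4
```

Request:
servo_tool(
  series=[
    [-0.03,0.006,0,0,0,0,1],
    [-0.08,0.015,0,0,-0.005,0,1],
    [-0.13,0.025,-0.005,-0.002,-0.012,0,1],
    [-0.18,0.034,-0.01,-0.003,-0.018,0,1],
    [-0.23,0.044,-0.015,-0.005,-0.024,0,1],
    [-0.28,0.053,-0.021,-0.006,-0.03,0,1],
    [-0.33,0.063,-0.027,-0.007,-0.036,0,1],
    [-0.38,0.072,-0.033,-0.007,-0.037,0,1],
    [-0.43,0.082,-0.04,-0.007,-0.037,0,1],
    [-0.47,0.089,-0.045,-0.007,-0.037,0,1],
    [-0.5,0.095,-0.05,-0.007,-0.037,0,1],
    [-0.5,0.095,-0.05,-0.007,-0.037,0,1],
    [-0.5,0.095,-0.05,-0.007,-0.037,0,1],
  ],
)

```text
time: 6.95
tool_pos: [0.5564, 0.0832, 0.1744]
tcp_rot: [2.351, 1.94, 0.116]
wrist_force: [0.6, 0.5, -2.0]
width: 0.082
grip_force: 42.4
```

```bash
python3 - <<'E'
from h import *
b=bot.read_camera("side");t=bot.read_camera("top");s=bot.read_state();p=s["tool_pos"];print(p.round(4),s["tcp_rot"].round(3),s["wrist_force"].round(2))
print(proj("side",p).round(1),proj("top",p).round(1))
cv2.imwrite("pics/h.png",np.hstack([cv2.resize(b[135:235,220:310],(450,500),interpolation=2),cv2.resize(t[150:240,220:290],(350,450),interpolation=2)[:450]] if 0 else [cv2.resize(b[135:235,220:310],(450,500),interpolation=2),cv2.resize(t[145:245,215:285],(350,500),interpolation=2)])[...,::-1])
E
```

```text
[0.5565 0.0831 0.1744] [2.351 1.94  0.116] [-1.01 -0.06 -1.54]
[[177.3 247.8]] [[208.1 243.8]]
```

View pics/h.png

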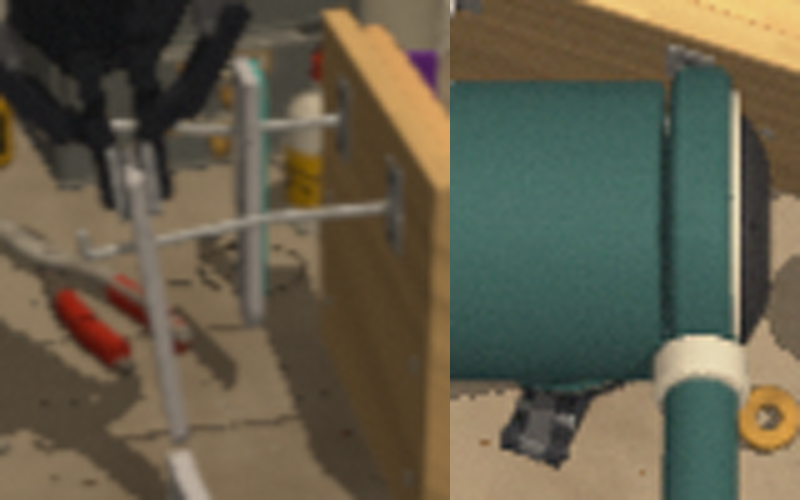

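The side crop shows the plate tilted square to the bent wire at (145,238), about 25-29 mm short of the tip base (85,250), with nothing touching. I'll ease on, then lift to feel for the wire.

Request:
servo_tool(
  series=[
    [-0.04,0.007,-0.005,0,0,0,1],
    [-0.08,0.015,-0.01,0,0,0,1],
    [-0.08,0.015,0.005,0,0,0,1],
    [-0.082,0.016,0.02,0,0,0,1],
    [-0.082,0.016,0.02,0,0,0,1],
    [-0.082,0.016,0.02,0,0,0,1],
  ],
)

```text
time: 7.65
tool_pos: [0.5441, 0.0856, 0.1777]
tcp_rot: [2.351, 1.94, 0.116]
wrist_force: [0.6, 0.3, -1.6]
width: 0.081
grip_force: 42.4
```

Request:
servo_tool(
  series=[
    [0,0,0.005,0,0,0,1],
    [0,0,0.01,0,0,0,1],
    [0,0,0.01,0,0,0,1],
    [0,0,0.01,0,0,0,1],
  ],
)

```text
time: 8.05
tool_pos: [0.5439, 0.0855, 0.1788]
tcp_rot: [2.351, 1.941, 0.115]
wrist_force: [-0.3, -0.4, -1.4]
width: 0.082
grip_force: 42.4
```

```bash
python3 - <<'E'
from h import *
F=[]
for i in range(6):
    bot.read_camera("side");s=bot.read_state();F.append(s["wrist_force"])
print(np.mean(F,0).round(2),np.std(F,0).round(2),s["tool_pos"].round(4))
E
```

```text
[ 0.35 -0.09 -1.27] [0.25 0.24 0.34] [0.5438 0.0856 0.1787]
```

Request:
servo_tool(
  series=[
    [0,0,0.005,0,0,0,1],
    [0,0,0.01,0,0,0,1],
    [0,0,0.01,0,0,0,1],
    [0,0,0.01,0,0,0,1],
  ],
)

```text
time: 8.75
tool_pos: [0.5438, 0.0856, 0.1803]
tcp_rot: [2.351, 1.941, 0.116]
wrist_force: [-0.9, -0.4, -0.5]
width: 0.083
grip_force: 42.4
```

Request:
servo_tool(
  series=[
    [0,0,0.004,0,0,0,1],
    [0,0,0.007,0,0,0,1],
    [0,0,0.007,0,0,0,1],
    [0,0,0.007,0,0,0,1],
  ],
)

```text
time: 9.15
tool_pos: [0.5437, 0.0856, 0.1811]
tcp_rot: [2.351, 1.941, 0.115]
wrist_force: [1.0, 0.1, -2.5]
width: 0.085
grip_force: 42.1
```

```bash
cat > f.py <<'E'
from h import *
F=[];M=[]
for i in range(6):
    bot.read_camera("side");s=bot.read_state();F.append(s["wrist_force"]);M.append(s["torque"])
print(np.mean(F,0).round(2),np.mean(M,0).round(3),s["tool_pos"].round(4),s["time"])
E
python3 f.py
```

```text
[ 0.82  0.   -2.97] [0.035 0.002 0.003] [0.5437 0.0856 0.1812] 9.45
```

Contact felt at TCP z≈.1807. I'll back off 2 mm, which centres the slot over the tip, and ease outward.

Request:
servo_tool(
  series=[
    [0,0,-0.007,0,0,0,1],
    [0,0,-0.016,0,0,0,1],
    [-0.02,0.004,-0.018,0,0,0,1],
    [-0.04,0.008,-0.02,0,0,0,1],
    [-0.053,0.01,-0.022,0,0,0,1],
    [-0.053,0.01,-0.022,0,0,0,1],
    [-0.053,0.01,-0.022,0,0,0,1],
  ],
)

```text
time: 10.15
tool_pos: [0.5358, 0.0871, 0.1781]
tcp_rot: [2.351, 1.941, 0.116]
wrist_force: [0.3, -0.2, -0.9]
width: 0.082
grip_force: 42.3
```

Request:
servo_tool(
  series=[
    [-0.02,0.004,-0.002,0,0,0,1],
    [-0.039,0.007,-0.005,0,0,0,1],
    [-0.039,0.007,-0.005,0,0,0,1],
    [-0.039,0.007,-0.005,0,0,0,1],
  ],
)

```text
time: 10.55
tool_pos: [0.5299, 0.0881, 0.1772]
tcp_rot: [2.351, 1.941, 0.115]
wrist_force: [-0.2, -0.0, -1.2]
width: 0.084
grip_force: 42.3
```

```bash
python3 f.py; python3 - <<'E'
from h import *
b=bot.read_camera("side");cv2.imwrite("pics/i.png",cv2.resize(b[145:225,215:295],(600,600),interpolation=2)[...,::-1])
E
```

```text
[-0.24 -0.21 -1.35] [0.021 0.118 0.006] [0.5301 0.0881 0.1773] 10.85
```

View pics/i.png

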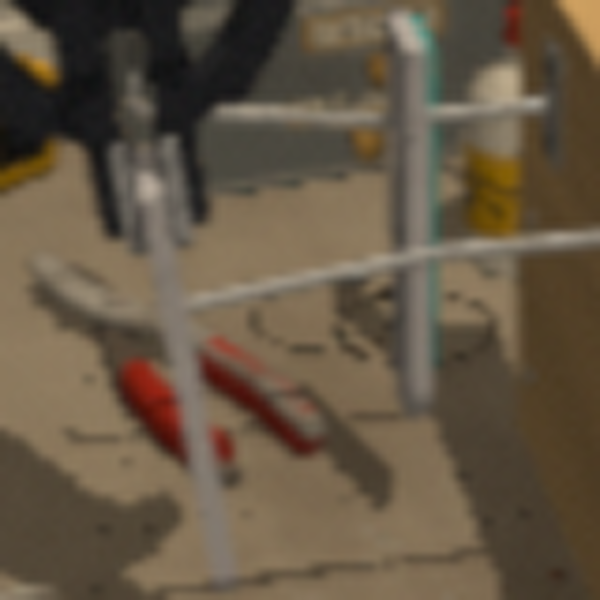

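The tip is now inside the slot with no contact force (wire ends at the plate, crop (190,300)). I'll continue out in small steps.

Request:
servo_tool(
  series=[
    [-0.02,0.004,-0.002,0,0,0,1],
    [-0.039,0.007,-0.005,0,0,0,1],
    [-0.039,0.007,-0.005,0,0,0,1],
    [-0.039,0.007,-0.005,0,0,0,1],
  ],
)

```text
time: 11.3
tool_pos: [0.524, 0.0892, 0.1765]
tcp_rot: [2.351, 1.941, 0.115]
wrist_force: [0.5, 0.2, -0.7]
width: 0.081
grip_force: 42.3
```

Request:
servo_tool(
  series=[
    [-0.02,0.004,-0.002,0,0,0,1],
    [-0.039,0.007,-0.005,0,0,0,1],
    [-0.039,0.007,-0.005,0,0,0,1],
    [-0.039,0.007,-0.005,0,0,0,1],
  ],
)

```text
time: 11.7
tool_pos: [0.5182, 0.0903, 0.1758]
tcp_rot: [2.351, 1.941, 0.116]
wrist_force: [0.2, 0.1, -1.3]
width: 0.083
grip_force: 42.3
```

```bash
python3 f.py
```

```text
[ 0.12  0.01 -0.93] [-0.003  0.066  0.004] [0.5184 0.0902 0.1758] 12.0
```

Request:
servo_tool(
  series=[
    [-0.04,0.008,-0.005,0,0,0,1],
    [-0.08,0.015,-0.009,0,0,0,1],
    [-0.14,0.027,-0.016,0,0,0,1],
    [-0.2,0.038,-0.023,0,0,0,1],
    [-0.2,0.038,-0.023,0,0,0,1],
    [-0.2,0.038,-0.023,0,0,0,1],
  ],
)

```text
time: 12.6
tool_pos: [0.488, 0.096, 0.1724]
tcp_rot: [2.35, 1.941, 0.116]
wrist_force: [-0.7, -0.5, -0.6]
width: 0.088
grip_force: 42.3
```

```bash
python3 f.py; python3 - <<'E'
from h import *
b=bot.read_camera("side");cv2.imwrite("pics/j.png",cv2.resize(b[145:325,200:310],(440,600)[:2],interpolation=2)[:600,...,::-1])
bot.read_camera("top");S=np.array([384,512])
for k in["free_slot","block","template_square"]:
  r={n:[(np.array(e["at"])*S,round(e["score"],2)) for e in bot.mark_of(k,n)] for n in("side","top")}
  print(k,r)
  if r["side"] and r["top"]:print(tri(r["side"][0][0],r["top"][0][0]))
for z,k in((.045,"free_slot"),):
  for n in("side","top"):
    for e in bot.mark_of(k,n):print(n,atz(n,np.array(e["at"])*S,z).round(4))
m=bot.trace("block","top")
if m:
  c=max(cv2.findContours(m[0]["mask"].astype(np.uint8),0,2)[0],key=cv2.contourArea)
  print(cv2.boxPoints(cv2.minAreaRect(c)))
E
```

```text
[-0.18 -0.05 -0.88] [ 0.032  0.089 -0.004] [0.4886 0.0959 0.1724] 12.9
free_slot {'side': [(array([286.1184, 231.1168]), 0.61)], 'top': [(array([273.9072, 319.488 ]), 0.94)]}
(array([ 0.45315691, -0.11350523,  0.0431321 ]), np.float64(0.005699992484993851))
block {'side': [(array([296.9088, 242.9952]), 0.89), (array([184.0896, 219.4944]), 0.72)], 'top': [(array([262.1184, 323.6864]), 0.64)]}
(array([ 0.47909056, -0.1230101 ,  0.0165738 ]), np.float64(0.005422260084472092))
template_square {'side': [(array([250.0992, 261.12  ]), 0.83)], 'top': [(array([243.4176, 329.216 ]), 0.78), (array([273.1008, 319.7952]), 0.16)]}
(array([ 0.51788295, -0.11629702,  0.11518358]), np.float64(0.0023789488995650874))
side [ 0.4556 -0.1157  0.045 ]
top [ 0.4502 -0.1128  0.045 ]
```

View pics/j.png

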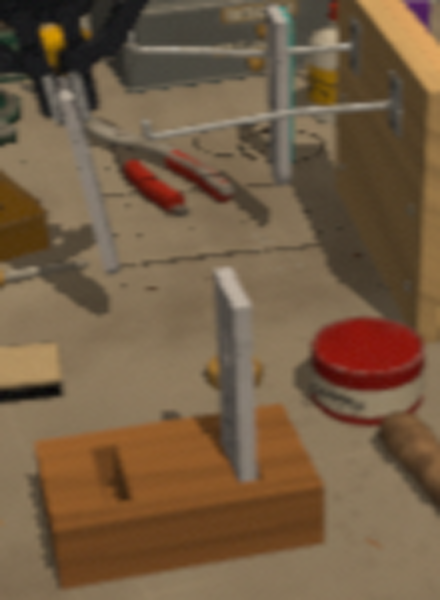

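The template is off the peg, hanging in the gripper at crop (85,180); the free slot is at crop (112,473), about px (row 287, col 228). I'll lift, straighten and move over the block, and fit the block's pose from the saved pictures.

Request:
servo_tool(
  series=[
    [-0.05,0.01,0.2,0,0,0,1],
    [-0.08,0.02,0.4,0.003,0.018,0,1],
    [-0.1,0.02,0.5,0.007,0.037,0,1],
    [-0.1,0.02,0.5,0.007,0.037,0,1],
    [-0.1,0.02,0.5,0.007,0.037,0,1],
  ],
)

```text
time: 13.95
tool_pos: [0.4735, 0.0987, 0.2468]
tcp_rot: [2.423, 1.999, 0.001]
wrist_force: [0.6, -0.2, -2.0]
width: 0.079
grip_force: 42.4
```

Request:
servo_tool(
  series=[
    [-0.05,-0.25,0,0,0,0.02,1],
    [-0.1,-0.5,0,0,0,0.04,1],
    [-0.13,-0.8,0,0,0,0.04,1],
    [-0.13,-0.8,0,0,0,0.04,1],
    [-0.13,-0.8,0,0,0,0.04,1],
  ],
)

```text
time: 14.45
tool_pos: [0.4525, -0.0217, 0.2456]
tcp_rot: [-2.294, -2.143, 0.002]
wrist_force: [0.5, 0.2, -0.2]
width: 0.084
grip_force: 42.4
```

```bash
cat > blk.py <<'E'
from h import *
from scipy.optimize import minimize
def hullmask(n,P):
    m=np.zeros((384*4,512*4),np.uint8);q=proj(n,P)[:,::-1]
    cv2.fillConvexPoly(m,cv2.convexHull(np.round((q+.5)*4).astype(np.int32)),1);return m
def box(x,y,a):
    c,s=np.cos(a),np.sin(a);return [(x+c*u-s*v,y+s*u+c*v,z) for u in(-.065,.065) for v in(-.038,.038) for z in(0,.045)]
if __name__=="__main__":
    T={}
    for n,(r,c) in(("side",(300,240)),("top",(272,312))):
        im=cv2.imread(f"pics/{n}0.png");h=cv2.cvtColor(im,cv2.COLOR_BGR2HSV)
        m=((h[...,1]>110)&(h[...,0]<22)&(h[...,2]>40)).astype(np.uint8)
        k,l,st,ce=cv2.connectedComponentsWithStats(m,connectivity=4);i=l[r,c];print(n,h[r,c],st[i])
        ct=max(cv2.findContours((l==i).astype(np.uint8),0,2)[0],key=cv2.contourArea)
        b=(l==i).astype(np.uint8);big=cv2.resize(b,None,fx=4,fy=4,interpolation=0)
        ct=max(cv2.findContours(big,0,2)[0],key=cv2.contourArea);M=np.zeros_like(big);cv2.fillConvexPoly(M,cv2.convexHull(ct),1);T[n]=M
    iou=lambda n,p:(lambda A:(A&T[n]).sum()/(A|T[n]).sum())(hullmask(n,box(*p)))
    for ns in(["side"],["top"],["side","top"]):
        f=lambda q:-sum(iou(n,(q[0],q[1],q[2]*10)) for n in ns)
        r=minimize(f,[.482,-.118,-.0066],method="Nelder-Mead",options=dict(initial_simplex=[[.482,-.118,-.0066],[.49,-.118,-.0066],[.482,-.108,-.0066],[.482,-.118,.001]],xatol=1e-5,fatol=1e-5))
        x,y,a=r.x[0],r.x[1],r.x[2]*10;print(ns,r.fun,x.round(4),y.round(4),np.degrees(a).round(2),"slot",(x-.032*np.cos(a)).round(4),(y-.032*np.sin(a)).round(4))
    # dark slot centroid
    for n,(r,c) in(("side",(287,228)),("top",(274,320))):
        g=cv2.cvtColor(cv2.imread(f"pics/{n}0.png"),cv2.COLOR_BGR2GRAY)[r-9:r+10,c-14:c+15].astype(float)
        print(n);print("\n".join(" ".join("%3d"%v for v in row) for row in g))
E
python3 blk.py
```

```text
side [ 14 186  92] [ 208  266   73   56 2885]
top [ 13 161 117] [ 302  233   43   60 1624]
['side'] -0.9575250637717269 0.4794 -0.1167 -4.67 slot 0.4475 -0.1141
['top'] -0.9684396593282982 0.4799 -0.1208 -3.12 slot 0.448 -0.119
['side', 'top'] -1.8949367147520482 0.4789 -0.119 -4.88 slot 0.447 -0.1162
side
 99 100  99 100 100 101 100 101 100  98  94  93  90  87  86  90  96  94  96  96  96  95  95  95  95  96  94  96  97
101 100 101 101 101  99  99  96  93  86  82  79  77  72  72  82  91  95  95  95  96  97  97  97  97  95  98  97  96
101 100 100  98  98  98  96  95  89  78  72  71  68  69  67  77  92  97  99  97  98  96  97  98  98  97  96  94  96
 98  97  97  97  97  96  97  97  91  79  69  69  67  65  61  74  91  97  98  97  98  98  97  97  96  94  95  94  94
 98  97  97  98  97  99  99  98  95  83  72  69  68  66  58  66  88  96  96  96  96  96  96  95  95  94  96  96  95
 99 101 100 100 101 100 100 101  98  86  74  71  71  70  58  60  80  93  95  96  96  95  95  95  95  95  96  96  97
100 102 101 101 101 100  99  99  97  89  77  71  71  67  55  55  75  90  96  95  95  95  97  96 
[... 2919 characters left out ...]
 107
124 120 124 128 125 118 119 126 121 122 118 118 114 112 112 108  93  83  78  77  72  73  70  55  60 100 111 110 106
122 122 124 124 123 119 121 122 126 126 121 122 120 119 116 111 104 104  97  99  91  84  79  64  65 103 112 105 106
122 121 126 127 124 122 121 124 124 127 121 122 120 120 116 109 110 113 111 114 111 105 103  98  88 109 110 101 104
122 122 124 127 123 121 122 124 125 125 123 118 122 119 115 109 112 112 114 114 113 114 119 117 113 115 108 102 106
123 125 127 122 120 120 124 122 123 126 124 120 119 115 111 110 112 112 117 117 114 114 120 120 120 117 107 104 106
123 127 126 126 123 119 126 124 123 121 122 121 121 113 110 113 111 112 115 116 113 115 118 119 118 113 102 105 109
```

```bash
cat > fit.py <<'E'
from blk import *
from scipy.spatial.transform import Rotation as Ro
# slot direct, plus plate fit in gripper from trace masks
for n,rc in(("side",(286.7,227.8)),("top",(275.2,321.1))):print("slot",n,atz(n,rc,.045).round(4))
for n,a in(("side",(279,226)),("side",(294.3,229.5)),("top",(273.4,311.6)),("top",(277,330.6))):print(n,atz(n,a,.045).round(4))
bot.read_camera("side");s=bot.read_state();R=Ro.from_rotvec(s["tcp_rot"]).as_matrix();p=s["tool_pos"]
print(p,(R@[0,1,0]).round(3),(R@[1,0,0]).round(3))
L=lambda l,h:[p+R@np.array([l+w,t,-h0+h]) for t in(-.004,.004) for w,h0 in((-.02,0),(.02,0),(-.02,-.138),(.02,-.138),(-.008,-.15),(.008,-.15))]
# l: lateral offset along tool x; h: shift of top edge (TCP z is down; top edge h below(+)/above(-) TCP)
for n in("side","top"):
    bot.read_camera(n)
    for e in bot.trace("template_clipped",n)[:3]:
        m=e["mask"];ys,xs=np.nonzero(m);print(n,round(e["score"],2),xs.min(),xs.max(),ys.min(),ys.max(),m.sum())
        q=proj(n,L(0,-.0243));print("  pred cols",q[:,1].min().round(1),q[:,1].max().round(1),"rows",q[:,0].min().round(1),q[:,0].max().round(1))
        for r in range(ys.max()-30,ys.max()+1,3):
            c=xs[ys==r]
            A=hullmask(n,L(0,-.0243))[4*r+2];x=np.nonzero(A)[0]
            if len(c):print("  ",r,c.min(),c.max()+1,"pred",(x.min()/4,(x.max()+1)/4) if len(x) else None)
E
python3 fit.py
```

```text
slot side [ 0.4491 -0.115   0.045 ]
slot top [ 0.4478 -0.117   0.045 ]
side [ 0.4512 -0.0923  0.045 ]
side [ 0.447  -0.1362  0.045 ]
top [ 0.4487 -0.0941  0.045 ]
top [ 0.4468 -0.14    0.045 ]
[ 0.45280017 -0.02084002  0.24585882] [ 0.998 -0.066 -0.002] [0.066 0.998 0.001]
side 0.66 209 217 161 230 336
  pred cols 206.2 218.9 rows 158.4 231.3
   200 211 216 pred (np.float64(210.75), np.float64(217.25))
   203 211 216 pred (np.float64(211.0), np.float64(217.5))
   206 211 217 pred (np.float64(211.25), np.float64(217.75))
   209 212 217 pred (np.float64(211.5), np.float64(218.0))
   212 212 217 pred (np.float64(211.75), np.float64(218.25))
   215 212 217 pred (np.float64(212.0), np.float64(218.5))
   218 212 218 pred (np.float64(212.5), np.float64(218.75))
   221 212 218 pred (np.float64(212.75), np.float64(219.0))
   224 213 218 pred (np.float64(213.25), np.float64(219.25))
   227 214 218 pred (np.float64(213.75), np.float64(219.5))
   230 215 217 pred (np.float64(214.5), np.float64(219.25))
side 0.45 253 263 225 288 499
  pred cols 206.2 218.9 rows 158.4 231.3
   258 254 263 pred Non
[... 190 characters left out ...]
4 pred None
   285 258 264 pred None
   288 260 263 pred None
top 0.79 169 187 95 130 409
  pred cols 274.5 299.7 rows 256.5 268.9
   100 173 182 pred None
   103 172 183 pred None
   106 170 183 pred None
   109 169 184 pred None
   112 170 186 pred None
   115 172 187 pred None
   118 173 188 pred None
   121 174 187 pred None
   124 175 186 pred None
   127 176 185 pred None
   130 179 182 pred None
top 0.68 155 181 137 161 333
  pred cols 274.5 299.7 rows 256.5 268.9
   137 155 161 pred None
   140 155 168 pred None
   143 157 172 pred None
   146 159 174 pred None
   149 161 176 pred None
   152 163 178 pred None
   155 165 180 pred None
   158 169 182 pred None
   161 175 181 pred None
```

Request:
servo_tool(
  series=[
    [-0.01,-0.3,0,0,0,0,1],
    [-0.025,-0.628,0,0,0,0,1],
    [-0.025,-0.628,-0.15,0,0,0,1],
    [-0.025,-0.628,-0.3,0,0,0,1],
    [-0.025,-0.628,-0.44,0,0,0,1],
    [-0.025,-0.628,-0.44,0,0,0,1],
    [-0.025,-0.628,-0.44,0,0,0,1],
  ],
)

```text
time: 15.4
tool_pos: [0.4501, -0.1145, 0.1813]
tcp_rot: [-2.29, -2.149, 0.001]
wrist_force: [-0.4, -0.1, -0.5]
width: 0.081
grip_force: 42.4
```

```bash
python3 fit.py | grep -v None | head -30; python3 f.py; python3 - <<'E'
from h import *
b=bot.read_camera("side");t=bot.read_camera("top")
cv2.imwrite("pics/k.png",np.hstack([cv2.resize(b[210:310,195:265],(420,600),interpolation=2),cv2.resize(t[230:300,290:335],(380,600),interpolation=2)])[...,::-1])
E
```

```text
slot side [ 0.4491 -0.115   0.045 ]
slot top [ 0.4478 -0.117   0.045 ]
side [ 0.4512 -0.0923  0.045 ]
side [ 0.447  -0.1362  0.045 ]
top [ 0.4487 -0.0941  0.045 ]
top [ 0.4468 -0.14    0.045 ]
[ 0.45084022 -0.11486115  0.18222044] [ 0.998 -0.064  0.001] [ 0.064  0.998 -0.   ]
side 0.82 221 231 211 283 443
  pred cols 218.7 232.0 rows 209.9 285.1
   253 222 229 pred (np.float64(223.0), np.float64(230.5))
   256 223 230 pred (np.float64(223.25), np.float64(230.75))
   259 223 230 pred (np.float64(223.5), np.float64(231.0))
   262 223 230 pred (np.float64(223.75), np.float64(231.0))
   265 224 230 pred (np.float64(224.0), np.float64(231.25))
   268 224 231 pred (np.float64(224.25), np.float64(231.5))
   271 224 231 pred (np.float64(224.5), np.float64(231.75))
   274 225 231 pred (np.float64(225.0), np.float64(232.0))
   277 225 231 pred (np.float64(225.5), np.float64(232.25))
   280 226 232 pred (np.float64(226.25), np.float64(232.5))
   283 227 231 pred (np.float64(227.0), np.float64(232.75))
top 0.93 170 186 96 129 362
  pred cols 313.2 342.3 rows 266.8 276.9
top 0.56 155 179 136 160 309
  pred cols 313.2 342.3 rows 266.8 276.9
top 0.55 315 321 270 274 28
  pred cols 313.2 342.3 rows 266.8 276.9
   271 316 322 pred (np.float64(314.0), np.float64(343.0))
   274 316 320 pred (np.float64(316.0), np.float64(342.5))
[-0.01  0.15 -0.96] [ 0.005 -0.004 -0.009] [ 0.4501 -0.1154  0.1816] 15.95
```

View pics/k.png

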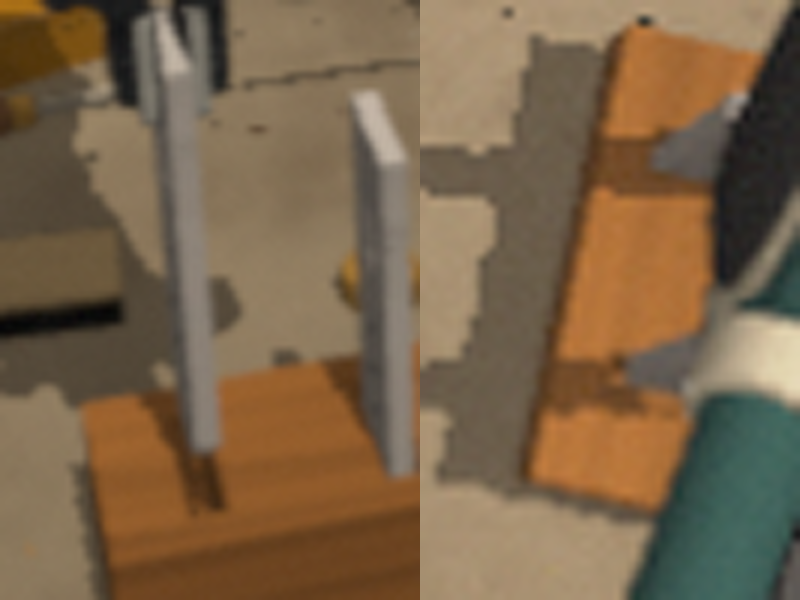

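The side crop shows the plate end (205,450) just above the free slot, whose visible near part ends at (207,510); it looks lined up. I'll lower by feel.

Request:
servo_tool(
  series=[
    [0,0,-0.03,0,0,0,1],
    [0,0,-0.05,0,0,0,1],
    [0,0,-0.07,0,0,0,1],
    [0,0,-0.07,0,0,0,1],
    [0,0,-0.07,0,0,0,1],
  ],
)

```text
time: 16.55
tool_pos: [0.4499, -0.1152, 0.1706]
tcp_rot: [-2.292, -2.148, 0.0]
wrist_force: [0.4, 0.4, -0.7]
width: 0.083
grip_force: 42.3
```

Request:
servo_tool(
  series=[
    [0,0,-0.007,0,0,0,1],
    [0,0,-0.014,0,0,0,1],
    [0,0,-0.02,0,0,0,1],
    [0,0,-0.02,0,0,0,1],
  ],
)

```text
time: 16.95
tool_pos: [0.45, -0.1153, 0.1677]
tcp_rot: [-2.292, -2.148, 0.0]
wrist_force: [-0.2, -0.2, -1.4]
width: 0.086
grip_force: 42.4
```

```bash
python3 f.py
```

```text
[-0.02  0.11 -1.36] [-0.003  0.064 -0.006] [ 0.45   -0.1153  0.1678] 17.25
```

Request:
servo_tool(
  series=[
    [0,0,-0.007,0,0,0,1],
    [0,0,-0.014,0,0,0,1],
    [0,0,-0.02,0,0,0,1],
    [0,0,-0.02,0,0,0,1],
  ],
)

```text
time: 17.65
tool_pos: [0.45, -0.1153, 0.1646]
tcp_rot: [-2.292, -2.148, 0.0]
wrist_force: [0.3, 0.2, -1.0]
width: 0.083
grip_force: 42.4
```

Request:
servo_tool(
  series=[
    [0,0,-0.007,0,0,0,1],
    [0,0,-0.014,0,0,0,1],
    [0,0,-0.02,0,0,0,1],
    [0,0,-0.02,0,0,0,1],
  ],
)

```text
time: 18.05
tool_pos: [0.45, -0.1153, 0.1616]
tcp_rot: [-2.292, -2.148, 0.0]
wrist_force: [-0.7, 0.4, -1.1]
width: 0.087
grip_force: 42.4
```

```bash
python3 f.py
```

```text
[-0.49  0.1  -1.19] [ 0.007  0.136 -0.033] [ 0.45   -0.1153  0.1618] 18.35
```

Request:
servo_tool(
  series=[
    [-0.004,0,0,0,0,0,1],
    [-0.004,0,-0.01,0,0,0,1],
    [-0.004,0,-0.02,0,0,0,1],
    [-0.004,0,-0.03,0,0,0,1],
    [-0.004,0,-0.03,0,0,0,1],
  ],
)

```text
time: 18.85
tool_pos: [0.4493, -0.1152, 0.157]
tcp_rot: [-2.292, -2.148, 0.0]
wrist_force: [0.1, 1.1, -2.0]
width: 0.088
grip_force: 42.3
```

```bash
python3 f.py
```

```text
[ 0.35  0.05 -1.09] [-0.008 -0.002  0.006] [ 0.4495 -0.1153  0.1574] 19.15
```

Free of contact. Continuing down.

Request:
servo_tool(
  series=[
    [0,0,-0.01,0,0,0,1],
    [0,0,-0.02,0,0,0,1],
    [0,0,-0.03,0,0,0,1],
    [0,0,-0.04,0,0,0,1],
    [0,0,-0.04,0,0,0,1],
  ],
)

```text
time: 19.65
tool_pos: [0.4492, -0.1152, 0.151]
tcp_rot: [-2.292, -2.148, 0.0]
wrist_force: [-0.6, 0.2, -2.1]
width: 0.078
grip_force: 42.3
```

```bash
python3 f.py
```

```text
[-0.25  0.14 -0.9 ] [0.008 0.002 0.008] [ 0.4495 -0.1153  0.1514] 19.95
```

Request:
servo_tool(
  series=[
    [0,0,-0.01,0,0,0,1],
    [0,0,-0.02,0,0,0,1],
    [0,0,-0.03,0,0,0,1],
    [0,0,-0.04,0,0,0,1],
    [0,0,-0.04,0,0,0,1],
  ],
)

```text
time: 20.45
tool_pos: [0.4492, -0.1152, 0.1449]
tcp_rot: [-2.292, -2.148, 0.001]
wrist_force: [-1.0, -0.6, -1.3]
width: 0.082
grip_force: 42.3
```

Request:
servo_tool(
  series=[
    [0,0,-0.007,0,0,0,1],
    [0,0,-0.014,0,0,0,1],
    [0,0,-0.02,0,0,0,1],
    [0,0,-0.02,0,0,0,1],
  ],
)

```text
time: 20.85
tool_pos: [0.4493, -0.1152, 0.1421]
tcp_rot: [-2.292, -2.148, 0.0]
wrist_force: [-0.3, -0.2, -1.2]
width: 0.083
grip_force: 42.3
```

```bash
python3 f.py
```

```text
[-0.08 -0.49 -1.23] [ 0.014 -0.013  0.012] [ 0.4495 -0.1153  0.1424] 21.15
```

Expected home is at about z .139, so 1 mm steps now.

Request:
servo_tool(
  series=[
    [0,0,-0.007,0,0,0,1],
    [0,0,-0.014,0,0,0,1],
    [0,0,-0.014,0,0,0,1],
  ],
)

```text
time: 21.45
tool_pos: [0.4493, -0.1153, 0.14]
tcp_rot: [-2.292, -2.148, 0.0]
wrist_force: [0.5, -0.3, -1.6]
width: 0.083
grip_force: 42.3
```

Request:
servo_tool(
  series=[
    [0,0,-0.004,0,0,0,1],
    [0,0,-0.007,0,0,0,1],
    [0,0,-0.007,0,0,0,1],
  ],
)

```text
time: 21.75
tool_pos: [0.4497, -0.1154, 0.1396]
tcp_rot: [2.292, 2.148, 0.0]
wrist_force: [-0.4, 0.0, 1.8]
width: 0.082
grip_force: 42.8
```

Request:
servo_tool(
  series=[
    [0,0,-0.004,0,0,0,1],
    [0,0,-0.007,0,0,0,1],
    [0,0,-0.007,0,0,0,1],
  ],
)

```text
time: 22.05
tool_pos: [0.4501, -0.1155, 0.1395]
tcp_rot: [2.292, 2.147, 0.001]
wrist_force: [-2.5, 0.1, 7.1]
width: 0.09
grip_force: 43.7
```

```bash
python3 f.py
```

```text
[-2.04  0.49  6.84] [ 0.16   0.579 -0.011] [ 0.4501 -0.1155  0.1395] 22.35
```

Seated at z .1395, as predicted. I'll relieve the force, open partway and rise.

Request:
servo_tool(
  series=[
    [0,0,0.006,0,0,0,1],
    [0,0,0.006,0,0,0,1],
    [0,0,0.006,0,0,0,0.88],
    [0,0,0.006,0,0,0,0.8],
    [0,0,0.006,0,0,0,0.7],
    [0,0,0.006,0,0,0,0.6],
    [0,0,0.006,0,0,0,0.6],
    [0,0,0.006,0,0,0,0.6],
  ],
)

```text
time: 23.15
tool_pos: [0.4494, -0.1153, 0.1389]
tcp_rot: [-2.292, -2.148, 0.0]
wrist_force: [-0.2, 0.1, 0.9]
width: 0.4
grip_force: 0.0
```

Request:
servo_tool(
  series=[
    [0,0,0.05,0,0,0,0.6],
    [0,0,0.15,0,0,0,0.6],
    [0,0,0.3,0,0,0,0.6],
    [0,0,0.6,0,0,0,0.6],
    [0,0,0.9,0,0,0,0.6],
    [0,0,0.9,0,0,0,0.6],
    [0,0,0.9,0,0,0,0.6],
  ],
)

```text
time: 23.85
tool_pos: [0.4506, -0.1156, 0.2764]
tcp_rot: [2.289, 2.145, 0.003]
wrist_force: [-0.7, 0.4, -0.6]
width: 0.404
grip_force: 0.0
```

```bash
python3 f.py; python3 - <<'E'
from h import *
S=np.array([384,512])
bot.read_camera("side");bot.read_camera("top")
for n in("side",):
  for k in("template_clipped","template_square","template_round"):
    print(n,k,[((np.array(e["box"])*[512,384,512,384]).round(1).tolist(),round(e["score"],2)) for e in bot.recognise(k,n)])
# predicted home outline
a=np.radians(-3.8);c,s=np.cos(a),np.sin(a);P=[(.4495+c*u-s*v,-.1155+s*u+c*v,z) for u in(-.004,.004) for v in(-.02,.02) for z in(.045,.163)]
q=proj("side",P);print("pred home",q[:,1].min(),q[:,0].min(),q[:,1].max(),q[:,0].max())
E
```

```text
[-0.18 -0.13  0.14] [-0.002 -0.003  0.006] [ 0.4486 -0.115   0.2725] 24.15
side template_clipped [([220.6, 229.0, 231.5, 297.7], 0.63)]
side template_square [([256.9, 223.6, 264.0, 291.2], 0.7)]
side template_round [([209.1, 264.5, 281.7, 321.8], 0.38)]
pred home 219.90541649380384 230.38315763924703 232.0740611910969 294.3221877206477
```

```bash
python3 - <<'E'
from h import *
b=bot.read_camera("side")[...,::-1].astype(int);a=cv2.imread("pics/side0.png").astype(int)
for n,(r0,r1,c0,c1) in{"round":(146,200,265,275),"square":(224,290,252,267)}.items():print(n,np.abs(a-b)[r0:r1,c0:c1].mean().round(1))
print(bot.finish_job())
E
```

```text
round 7.3
square 7.6
the job is handed in; nothing more can be done
None
```

The clipped template is off its peg and standing fully home in the block's free slot, released with the gripper clear. The square template still stands in its slot and the round one appears untouched, and I handed the job in at about 24 s.

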